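# Pack the open lens tubes into the filter case

### The arm

A 7-joint arm with a two-finger parallel gripper is mounted at the origin on the work surface. World frame = base frame: x ahead of the robot, y to its left, z up, the work surface at z = 0. Lengths are in m, angles in rad, forces in N, time in s.
With the tool pointing down it reaches from about 0.425 to 0.825 m from the base axis. Payload 3.6 kg.
Tool frame: the origin (TCP) lies between the finger pads; the fingertips stand 25 mm ahead of it and the grasp point (between the pads) lies 6 mm ahead of it; z points along the fingers, y is the line along which they close (so a half turn about z gives the same grasp; the last joint's range is limited). The gripper opens to 93 mm and grips with 3 to 60 N. Pads are 15 mm wide; open, the fingers measure 128 mm over their backs; the gripper's body (75 mm by 188 mm) begins 65 mm behind the grasp point.
Start: joints at [-1.185, 0.615, -0.013, 1.423, 0.008, 1.103, -0.04], TCP at [0.26, 0.596, 0.244] pointing down, gripper open.
Joint ranges: [-3.12, 3.12], [-0.3, 2.06], [-1.34, 1.32], [0.26, 2.42], [-1.36, 4.5], [0.01, 1.98], [-2.84, 2.84]. Speed limits (rad/s): [2.79, 2.79, 3.14, 3.14, 3.14, 3.14, 3.14].

### API

Orientations are given as a unit quaternion [w, x, y, z].
In Python, from cell import readout, optics, workorder, nets gives the robot as it stands. The module is installed in compiled form; this text tells all that it offers.
- The arm moves only by the shell command python3 -m handwheel 'ROWS' [FORCE]. ROWS is JSON, a list of rows, each a list of 3 entries, a list of its own where there are three numbers: the shift along the tool's x, y, z in mm, then the turn about the tool's z in rad, then the opening, from 0 (shut) to 1 (fully open). A call has 1 to 5 rows; each row is the pose to reach, as a shift and turn from the pose commanded when the call began, along the tool's axes at that moment; what a row does not reach only later rows make up. A row lasts 1/10 s, in which the tool goes at most 50 mm and 8.59 degrees, less where a joint would pass 70% of its speed; a pose out of reach is approached as far as the arm can. A call with a gripper value outside its range is refused whole. The fingers move at their own pace and stop on an object; FORCE is the grip in N (left out, the last holds). Time passes only in rows, so rows that repeat a pose let the fingers close. It gives the time, the measured TCP pose, the force, the opening and the grip force at its end, in the units of the state.
- readout.observe(): the state, without advancing time (a new reading comes with each control period).
- optics.get_image(name): name is "side" or "top" or "wrist"; returns a dict with "image" (480x640x3 uint8, blue, green, red), "K" (3x3 intrinsics, pixels), "D" ([k1, k2, p1, p2, k3] as OpenCV has them; the pictures are not rectified), "R" (3x3) and "t" (3): a world point X has camera coordinates R X + t; the wrist camera has in their place "T_tool_cam" (4x4, takes a point from camera to tool coordinates, whose origin is the TCP and whose axes are the flange's). Camera axes: x right, y down, z forward; pixel columns grow to the right and rows downward; lengths in m; the calibration is good to about 2 mm. A picture is of the moment at which its call begins: read the wrist's pose just before it. There is no depth.
- workorder.sign_off(): hands the job in; it is judged then, once.
Trained networks look in the newest picture that a camera, given by its name, has taken for a name from the list of things; names that differ only in an ending like _2 or _b are one class to them, and where a whole thing is asked for, a point or a joint stands for the part that bears it (a point fixed in the world has none). Each returns a list of dicts, best first, with "p" (0 to 1); they miss things now and then, are a little off and sometimes report something else, mostly with a low value. They report only what shows in the picture. A call takes as long as a camera call. They do not tell look-alikes from the thing itself.
- nets.spot_in(camera, target): "position" ([x, y, z] in m, in world coordinates, good to about 4 mm: the middle of the surface that is visible of it).
- nets.tip_of(camera, target): "position" ([x, y, z] in m, in world coordinates, good to about 4 mm: a listed point, or the origin of a listed thing).
The state is a dict: "clock": time; "q": joint angles; "qd": joint speeds; "joint_efforts": joint torques, N m; "tool_pos": TCP position; "orientation": TCP orientation; "force": force on the tool from outside, world axes, zero at the start; "moment": the same for the moment, N m; "finger_gap": opening from 0.0 (shut) to 1.0 (fully open); "grasp_force": force on a finger pad.
Only numpy, scipy, OpenCV 4.12 (cv2) and the standard library are available. Lean on these libraries where they do the work, as an engineer would, in place of code of your own. Each camera call takes 0.05 s, during which the arm holds its last target. There are 200 camera calls.

### The job

Pack the four open-ended black lens parts, the three round extension tubes and the square lens hood, into the red filter case: stand each upright and flat on the floor of the bay whose raised border matches its shape and size, the largest tube in the largest round bay and so on. Leave the two closed look-alikes, the round canister and the square box, standing where they are.

Things in the scene. Friction and masses are not known exactly. Their poses are not given: they have to be found in the camera images.
- tube_large_mid (a point): Large black steel extension tube with a bright top edge: a plain round ring open right through, standing upright on the counter, 62 mm outside diameter, 52 mm bore, 50 mm tall, 0.08 to 0.31 kg. The point is its centre, half-way up (25 mm above its underside); its own z axis is the upright axis.
- tube_medium_mid (a point): Medium black steel extension tube with a bright top edge: a plain round ring open right through, standing upright on the counter, 50 mm outside diameter, 40 mm bore, 50 mm tall, 0.08 to 0.31 kg. The point is its centre, half-way up (25 mm above its underside); its own z axis is the upright axis.
- tube_small_mid (a point): Small black steel extension tube with a bright top edge: a plain round ring open right through, standing upright on the counter, 38 mm outside diameter, 28 mm bore, 50 mm tall, 0.08 to 0.31 kg. The point is its centre, half-way up (25 mm above its underside); its own z axis is the upright axis.
- hood_square_mid (a point): Black steel square lens hood: a square tube open right through, standing upright, 46 by 46 mm outside, 36 by 36 mm opening, 50 mm tall, 0.12 to 0.26 kg. The point is its centre, half-way up (25 mm above its underside); its own z axis is the upright axis. Its x and y axes are square to its sides.
- canister_round_mid (a point): Look-alike to leave alone: black steel closed canister, round, 50 mm diameter, 50 mm tall, solid closed top with a small step at its edge (no opening). The point is its centre, half-way up (25 mm above its underside); its own z axis is the upright axis.
- box_square_mid (a point): Look-alike to leave alone: black steel closed box, 46 by 46 mm, 50 mm tall, solid closed top with a small step at its edge (no opening). The point is its centre, half-way up (25 mm above its underside); its own z axis is the upright axis. Its x and y axes are square to its sides.
- bay_large (a point): Largest round bay in the faded red filter case, for the 62 mm tube: grey floor ringed by an aluminium border, 80 mm inside diameter. Border 3 mm wide, 5 mm high. Point: centre of the bay floor, 7 mm above the counter; z up, x and y along the case sides. The case (204 mm square, fixed) holds 4 bays 2 by 2, centres 98 mm apart, any in any corner; its wall is 7 mm above the bay floors.
- bay_medium (a point): Middle-sized round bay in the faded red filter case, for the 50 mm tube: grey floor ringed by an aluminium border, 68 mm inside diameter. Border 3 mm wide, 5 mm high. Point: centre of the bay floor, 7 mm above the counter; z up, x and y along the case sides.
- bay_small (a point): Smallest round bay in the faded red filter case, for the 38 mm tube: grey floor ringed by an aluminium border, 56 mm inside diameter. Border 3 mm wide, 5 mm high. Point: centre of the bay floor, 7 mm above the counter; z up, x and y along the case sides.
- bay_square (a point): Square bay in the faded red filter case, for the square hood: grey floor inside a square aluminium border, 64 by 64 mm inside. Border 3 mm wide, 5 mm high. Point: centre of the bay floor, 7 mm above the counter; z up, x and y along the case sides.
Not all that is in view belongs to the job. Leave any blue look-alike of the part that bears bay_large alone.

How it is judged:
At the end, for the whole second after the job is handed in: Each tube and the hood stands upright (0.08 rad) on the floor of its matching bay, centre within 13 mm of the bay centre in plan and 21 to 28 mm above its floor, released and at rest; canister and box still upright, within 20 mm of their starts (horizontal distance between tube_large_mid and bay_large below 0.013 m and z of tube_large_mid in the frame of bay_large between 0.021 and 0.028 m and angle between each of tube_large_mid, tube_medium_mid, tube_small_mid, hood_square_mid's own z axis and vertical below 0.08 rad and linear speed of each of tube_large, tube_medium, tube_small, hood_square, canister_round, box_square below 0.02 m/s and angular speed of each of tube_large, tube_medium, tube_small, hood_square below 0.2 rad/s and horizontal distance between tube_medium_mid and bay_medium below 0.013 m and z of tube_medium_mid in the frame of bay_medium between 0.021 and 0.028 m and horizontal distance between tube_small_mid and bay_small below 0.013 m and z of tube_small_mid in the frame of bay_small between 0.021 and 0.028 m and horizontal distance between hood_square_mid and bay_square below 0.013 m and z of hood_square_mid in the frame of bay_square between 0.021 and 0.028 m and distance of each of canister_round_mid, box_square_mid from where it was at the start of the episode below 0.02 m and angle between each of canister_round_mid, box_square_mid's own z axis and vertical below 0.1 rad); the robot touches nothing.
It also fails if it takes over 109 s, if anything falls off the work surface, if the arm or the gripper's body presses on something with over 40 N, if the wrist force passes 120 N, or if a joint passes its speed limit or range.

## Working session

There is one attempt and no reset: what is moved stays moved. The work goes in short steps, Python scripts to look and compute and a shell command to move; the robot and the scene stay as the last step left them, time stands still between calls to the robot, and variables do not carry over. Pictures are saved under pics/ and viewed, at most 14 in all, crops included, and the job is handed in when it is done.

```bash
mkdir -p pics
python3 - <<'E'
from cell import readout, optics, nets
import cv2
s=readout.observe(); print(s)
for c in("top","side"):
    d=optics.get_image(c); cv2.imwrite(f"pics/{c}0.png",d["image"])
    print(c,d["K"],d["D"],d["R"],d["t"])
    for n in "tube_large_mid tube_medium_mid tube_small_mid hood_square_mid canister_round_mid box_square_mid bay_large bay_medium bay_small bay_square".split():
        print(n,[([round(float(v),3) for v in r["position"]],round(r["p"],2)) for r in nets.tip_of(c,n)])
E
```

```text
{'clock': 0.0, 'q': array([-1.18551494,  0.61593129, -0.01264007,  1.42485505,  0.00809024,
        1.10338219, -0.04041985]), 'qd': array([ 0.00020863, -0.00018449, -0.00051969,  0.00013918, -0.00057953,
       -0.00049678, -0.00183949]), 'joint_efforts': array([ 4.01810867e-04, -4.58929825e+01,  2.09033531e-01, -1.65742475e+01,
       -6.11383980e-02,  2.03700538e-02,  2.09558493e-04]), 'tool_pos': array([0.25985072, 0.5950279 , 0.2424877 ]), 'orientation': array([-2.51817105e-04,  2.04408950e-01,  9.78884766e-01, -1.23775997e-03]), 'force': array([-0.64529006, -0.00251858, -0.6969685 ]), 'moment': array([-0.01438175, -0.02206158, -0.00494864]), 'grasp_force': 0.0, 'finger_gap': 0.9994244031183092}
top [[475.41634437   0.         320.49344926]
 [  0.         475.41634437 239.67536231]
 [  0.           0.           1.        ]] [-0.109851  0.        0.        0.        0.      ] [[-0.02547014 -0.99937804 -0.02438854]
 [-0.9954473   0.02759634 -0.09123113]
 [ 0.09184742  0.02195384 -0.99553105]] [-0.01194264  0.60363482  0.89760234]
tube_large_mid [([0.603, -0.213, 0.025], 0.85), ([0
[... 824 characters left out ...]
7 -0.66923459]] [-0.44311705  0.35004859  0.87434415]
tube_large_mid [([0.598, -0.213, 0.025], 0.83), ([0.487, -0.094, 0.029], 0.5)]
tube_medium_mid [([0.605, -0.11, 0.027], 0.83)]
tube_small_mid [([0.475, -0.218, 0.024], 0.8), ([0.607, -0.109, 0.028], 0.25)]
hood_square_mid [([0.601, -0.339, 0.023], 0.85)]
canister_round_mid [([0.484, -0.091, 0.029], 0.68), ([0.6, -0.335, 0.022], 0.21)]
box_square_mid [([0.483, -0.342, 0.028], 0.77), ([0.601, -0.339, 0.026], 0.26)]
bay_large [([0.764, 0.247, 0.0], 0.77), ([0.584, 0.202, 0.003], 0.76)]
bay_medium [([0.464, 0.128, 0.004], 0.88), ([0.475, -0.218, 0.023], 0.45)]
bay_small [([0.559, 0.104, 0.007], 0.8)]
bay_square [([0.488, 0.223, 0.006], 0.92)]
```

View pics/top0.png

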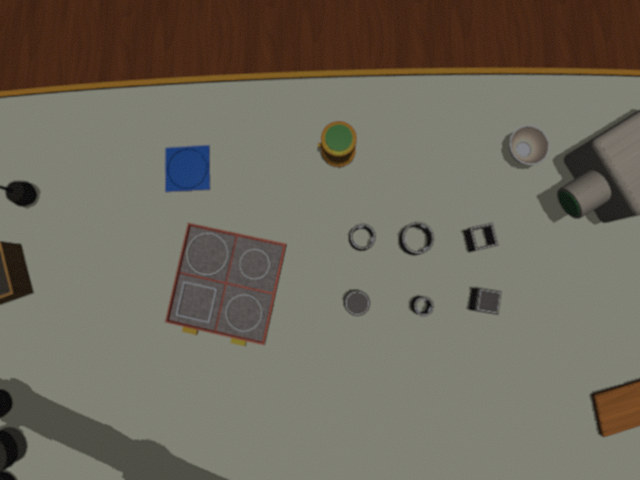

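View pics/side0.png

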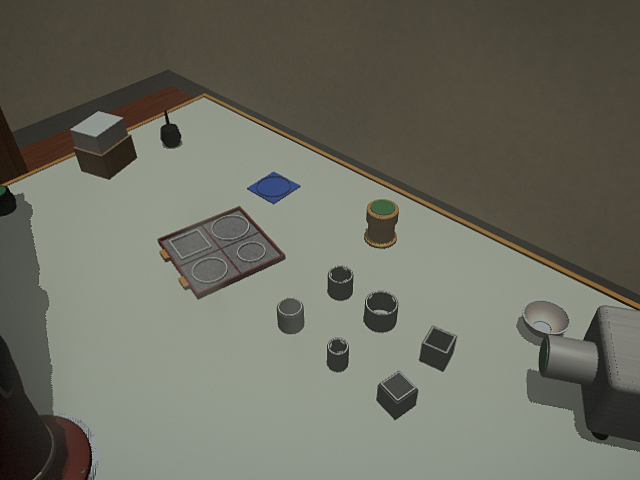

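The top picture shows the candidates. Round: medium ring (362,237), large ring (416,238), small ring (421,305), and closed canister (357,302). Square: open hood (480,237) and closed box (485,300). The case is at (227,283), and the blue look-alike at (188,168) stays alone. I'll confirm the open parts in one metric enlarged crop, and check the case the same way.

```bash
cat > h.py <<'E'
import numpy as np, cv2
from cell import readout, optics, nets
from scipy.spatial.transform import Rotation as Ro
def rect(d,x0,x1,y0,y1,z,s=2000):
    # metric view: row 0 = x1 (far), col 0 = y1 (left)
    w,h=int((y1-y0)*s),int((x1-x0)*s)
    c,r=np.meshgrid(np.arange(w),np.arange(h))
    P=np.stack([x1-r/s,y1-c/s,np.full(c.shape,z)],-1).reshape(-1,3).astype(float)
    p,_=cv2.projectPoints(P,cv2.Rodrigues(d["R"])[0],d["t"],d["K"],d["D"])
    m=p.reshape(h,w,2).astype(np.float32)
    return cv2.remap(d["image"],m[...,0],m[...,1],cv2.INTER_CUBIC)
def go(x,y,z,ang):
    """shift (mm, tool axes) and turn to put TCP at x,y,z with closing line at world angle ang (mod pi)"""
    s=readout.observe(); q=s["orientation"]; R=Ro.from_quat([q[1],q[2],q[3],q[0]]).as_matrix()
    sh=R.T@(np.array([x,y,z])-s["tool_pos"])*1000
    cur=np.arctan2(R[1,1],R[0,1]); t=-(ang-cur); t=(t+np.pi/2)%np.pi-np.pi/2
    print("t",round(s["clock"],2),"shift",sh.round(0),"turn",round(t,2),"q7",s["q"][6].round(2),"pos",s["tool_pos"].round(3),"gap",round(s["finger_gap"],2),"tilt",R[2,2].round(4))
E
python3 - <<'E'
from h import *
d=optics.get_image("top")
a=rect(d,.42,.66,-.39,-.05,.05); cv2.imwrite("pics/parts.png",a)
b=rect(d,.40,.66,.03,.30,.010); cv2.imwrite("pics/case.png",b)
go(.606,-.108,.2,0)
E
```

```text
t 1.15 shift [-599. -506.   44.] turn 1.16 q7 -0.04 pos [0.26  0.596 0.244] gap 1.0 tilt -1.0
```

View pics/parts.png

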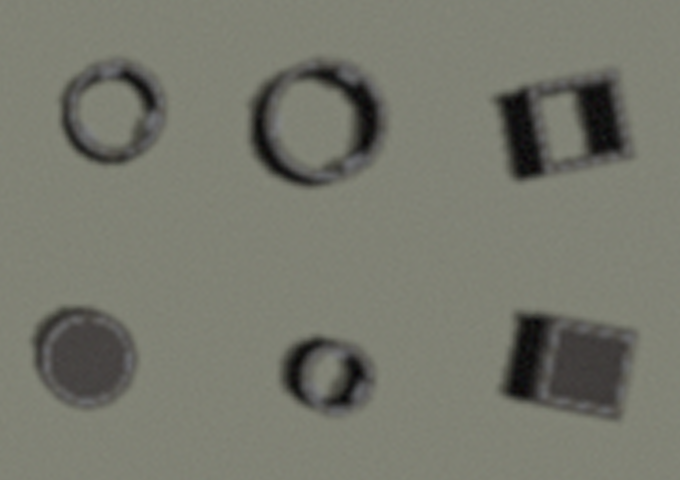

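View pics/case.png

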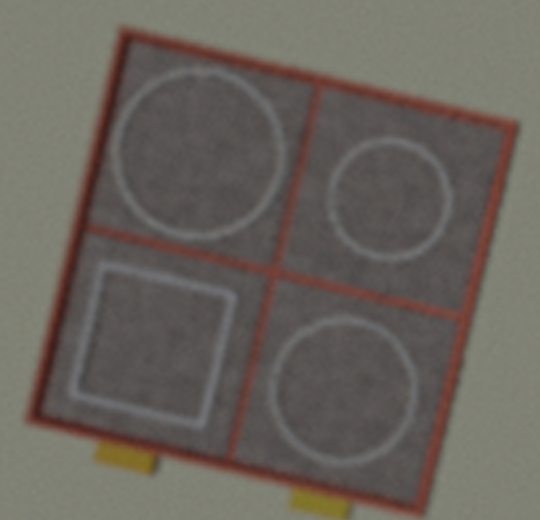

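The crop confirms which parts are open: medium ring (114,110), large (322,121), small (336,378) and hood (583,121). Canister (85,357) and box (590,365) have closed tops. Bays: large (198,153), small (390,199), square (154,345), medium (344,391), all agreeing with the networks. Going for the medium tube first.

```bash
python3 -m handwheel '[[[-40,-34,0],0,1],[[-80,-68,0],0,1],[[-115,-98,0],0,1],[[-150,-127,0],0,1],[[-150,-127,0],0,1]]'
python3 -m handwheel '[[[-38,-32,0],0,1],[[-76,-64,0],0,1],[[-114,-96,0],0,1],[[-150,-127,0],0,1],[[-150,-127,0],0,1]]'
python3 -c 'from h import *;go(.605,-.1075,.15,0)'
```

```text
clock: 1.65
tool_pos: [0.352, 0.4116, 0.2441]
orientation: [0.002, 0.211, 0.978, -0.002]
force: [1.0, 0.3, -0.5]
finger_gap: 0.999
grasp_force: 0.0
clock: 2.15
tool_pos: [0.4372, 0.2352, 0.244]
orientation: [0.002, 0.211, 0.977, -0.002]
force: [-0.5, 0.2, -0.7]
finger_gap: 0.999
grasp_force: 0.0
t 2.15 shift [-294. -243.   96.] turn 1.15 q7 0.62 pos [0.437 0.235 0.244] gap 1.0 tilt -1.0
```

```bash
python3 -m handwheel '[[[-38,-32,0],0,1],[[-76,-64,0],0,1],[[-114,-96,0],0,1],[[-147,-121,0],0,1],[[-147,-121,0],0,1]]'
python3 -m handwheel '[[[-38,-32,0],0,1],[[-76,-64,0],0,1],[[-114,-96,0],0,1],[[-147,-121,0],0,1],[[-147,-121,0],0,1]]'
python3 -m handwheel '[[[0,0,20],0.14,1],[[0,0,40],0.28,1],[[0,0,60],0.42,1],[[0,0,60],0.56,1],[[0,0,60],0.58,1]]'
python3 -m handwheel '[[[0,0,0],0.14,1],[[0,0,0],0.28,1],[[0,0,0],0.42,1],[[0,0,0],0.56,1],[[0,0,0],0.57,1]]'
python3 -c 'from h import *
go(.605,-.1075,.036,0)
s=readout.observe();d=optics.get_image("wrist");print(d["T_tool_cam"]);cv2.imwrite("pics/w1.png",d["image"])'
```

```text
clock: 2.65
tool_pos: [0.5225, 0.0663, 0.2439]
orientation: [0.002, 0.21, 0.978, -0.002]
force: [0.3, 0.5, -0.3]
finger_gap: 1.003
grasp_force: 0.0
clock: 3.15
tool_pos: [0.6075, -0.1032, 0.2432]
orientation: [0.001, 0.209, 0.978, -0.002]
force: [-0.2, -0.5, -0.2]
finger_gap: 0.999
grasp_force: 0.0
clock: 3.65
tool_pos: [0.6059, -0.0937, 0.1828]
orientation: [-0.001, 0.475, 0.88, 0.0]
force: [0.1, 0.7, 1.1]
finger_gap: 0.999
grasp_force: 0.0
clock: 4.15
tool_pos: [0.6065, -0.0949, 0.1841]
orientation: [0.0, 0.703, 0.712, 0.001]
force: [0.0, -0.3, 0.4]
finger_gap: 1.0
grasp_force: 0.0
t 4.15 shift [-13.  -2. 148.] turn 0.01 q7 0.39 pos [ 0.607 -0.095  0.184] gap 1.0 tilt -1.0
[[-1.22965901e-03 -9.55389465e-01 -2.95346336e-01  8.20671692e-02]
 [ 9.99998530e-01 -1.52766240e-03  7.78257016e-04  1.65300414e-03]
 [-1.19472805e-03 -2.95344945e-01  9.55389939e-01 -1.41766037e-01]
 [ 0.00000000e+00  0.00000000e+00  0.00000000e+00  1.00000000e+00]]
```

View pics/w1.png

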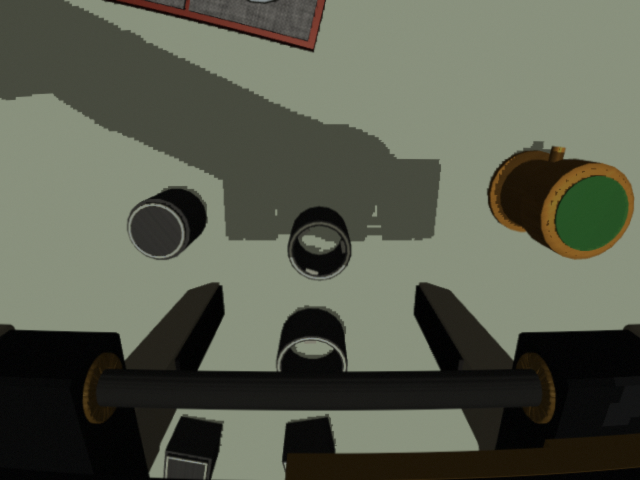

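The wrist view shows the medium ring at (320,250), right under the TCP and about 12 mm toward −y, as predicted. The canister is clear at left, (160,228).

```bash
python3 -m handwheel '[[[-12,-2,40],0,1],[[-12,-2,80],0,1],[[-12,-2,115],0,1],[[-12,-2,138],0,1],[[-12,-2,148],0,1]]'
python3 -m handwheel '[[[0,0,0],0,1],[[0,0,0],0,1]]'
python3 -c 'from h import *;go(.605,-.1075,.036,0)'
```

```text
clock: 4.7
tool_pos: [0.6028, -0.1076, 0.0333]
orientation: [-0.002, 0.703, 0.712, -0.001]
force: [-1.0, -0.2, 0.4]
finger_gap: 1.001
grasp_force: 0.0
clock: 4.9
tool_pos: [0.6051, -0.1088, 0.0369]
orientation: [0.001, 0.703, 0.711, 0.001]
force: [-0.3, 0.0, -0.4]
finger_gap: 1.001
grasp_force: 0.0
t 4.9 shift [ 1. -0.  1.] turn 0.01 q7 0.49 pos [ 0.605 -0.109  0.037] gap 1.0 tilt -1.0
```

```bash
python3 -m handwheel '[[[0,0,0],0,0.3],[[0,0,0],0,0.3],[[0,0,0],0,0.3],[[0,0,0],0,0.3],[[0,0,0],0,0.3]]' 30
python3 -m handwheel '[[[0,0,0],0,0.3],[[0,0,0],0,0.3],[[0,0,0],0,0.3],[[0,0,0],0,0.3],[[0,0,0],0,0.3]]' 30
python3 -c 'from h import *;go(.4645,.128,.14,0)'
```

```text
clock: 5.4
tool_pos: [0.6042, -0.1086, 0.0359]
orientation: [0.0, 0.704, 0.71, 0.0]
force: [-0.0, -0.8, 0.2]
finger_gap: 0.617
grasp_force: 0.0
clock: 5.9
tool_pos: [0.6045, -0.1087, 0.0358]
orientation: [0.0, 0.704, 0.71, 0.0]
force: [1.6, -0.3, 1.9]
finger_gap: 0.537
grasp_force: 30.0
t 5.9 shift [ 238. -138. -104.] turn 0.01 q7 0.49 pos [ 0.605 -0.109  0.036] gap 0.54 tilt -1.0
```

```bash
python3 -m handwheel '[[[0,0,-20],0,0.3],[[0,0,-50],0,0.3],[[0,0,-80],0,0.3],[[0,0,-104],0,0.3]]' 30
python3 -m handwheel '[[[20,-12,0],0,0.3],[[50,-29,0],0,0.3],[[80,-46,0],0,0.3],[[105,-61,0],0,0.3],[[119,-69,0],0,0.3]]'
python3 -m handwheel '[[[30,-17,0],0,0.3],[[60,-35,0],0,0.3],[[90,-52,0],0,0.3],[[110,-63,0],0,0.3],[[119,-69,0],0,0.3]]'
python3 -m handwheel '[[[0,0,0],0,0.3],[[0,0,0],0,0.3],[[0,0,0],0,0.3]]'
python3 -c 'from h import *;go(.4645,.128,.045,0)'
```

```text
clock: 6.3
tool_pos: [0.6033, -0.1087, 0.1405]
orientation: [-0.001, 0.704, 0.71, -0.0]
force: [0.7, 0.1, -0.9]
finger_gap: 0.541
grasp_force: 30.0
clock: 6.8
tool_pos: [0.5315, 0.0125, 0.1389]
orientation: [-0.002, 0.703, 0.711, -0.001]
force: [0.8, 0.2, -1.0]
finger_gap: 0.534
grasp_force: 30.0
clock: 7.3
tool_pos: [0.4627, 0.1299, 0.1393]
orientation: [-0.001, 0.703, 0.711, -0.0]
force: [-0.0, -0.4, -1.3]
finger_gap: 0.537
grasp_force: 30.0
clock: 7.6
tool_pos: [0.465, 0.1262, 0.1398]
orientation: [0.001, 0.705, 0.709, -0.0]
force: [0.8, 0.3, -1.8]
finger_gap: 0.539
grasp_force: 30.0
t 7.6 shift [ 2. -1. 95.] turn 0.01 q7 0.05 pos [0.465 0.126 0.14 ] gap 0.54 tilt -1.0
```

```bash
python3 -m handwheel '[[[2,-1,35],0,0.3],[[2,-1,65],0,0.3],[[2,-1,85],0,0.3],[[2,-1,94],0,0.3],[[2,-1,96],0,0.3]]' 30
python3 -m handwheel '[[[0,0,0],0,0.3],[[0,0,0],0,0.3],[[0,0,1],0,0.3],[[0,0,1],0,0.3]]'
python3 -c 'from h import *;go(.4645,.128,.043,0)'
```

```text
clock: 8.1
tool_pos: [0.4632, 0.1289, 0.0429]
orientation: [-0.0, 0.705, 0.71, -0.001]
force: [0.6, -0.1, -0.8]
finger_gap: 0.536
grasp_force: 30.0
clock: 8.5
tool_pos: [0.4633, 0.1303, 0.0432]
orientation: [0.0, 0.704, 0.71, 0.001]
force: [-0.4, -0.2, -1.6]
finger_gap: 0.538
grasp_force: 30.0
t 8.5 shift [-2.  1.  0.] turn 0.01 q7 0.14 pos [0.463 0.13  0.043] gap 0.54 tilt -1.0
```

```bash
python3 -m handwheel '[[[0,0,0],0,0.75],[[0,0,0],0,0.75],[[0,0,0],0,0.75],[[0,0,0],0,0.75],[[0,0,0],0,0.75]]' 30
python3 -m handwheel '[[[0,0,-20],0,0.75],[[0,0,-55],0,0.9],[[0,0,-90],0,0.9],[[0,0,-110],0,0.9],[[0,0,-110],0,0.9]]'
python3 -c 'from h import *;go(.600,-.212,.15,0)
d=optics.get_image("top");cv2.imwrite("pics/case2.png",rect(d,.40,.66,.03,.30,.05))'
```

```text
clock: 9.0
tool_pos: [0.463, 0.1301, 0.0427]
orientation: [0.0, 0.704, 0.71, 0.0]
force: [-0.1, 0.6, -0.4]
finger_gap: 0.747
grasp_force: 0.0
clock: 9.5
tool_pos: [0.4647, 0.1305, 0.1552]
orientation: [0.001, 0.704, 0.71, 0.003]
force: [-0.5, 0.3, -0.6]
finger_gap: 0.9
grasp_force: 0.0
t 9.5 shift [-344.  132.    5.] turn 0.01 q7 0.04 pos [0.465 0.13  0.155] gap 0.9 tilt -1.0
```

View pics/case2.png

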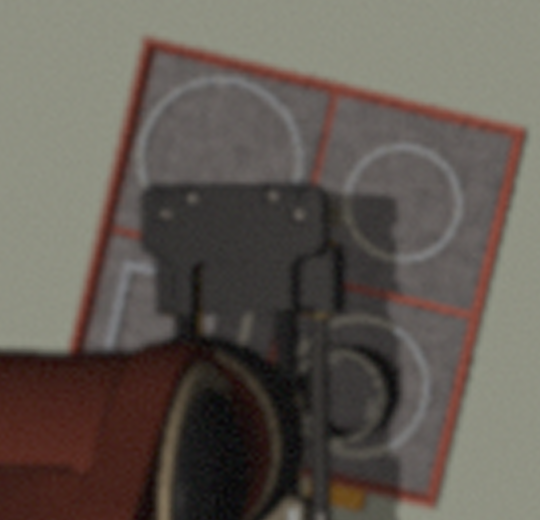

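The medium ring stands inside its bay border at about (355,390), partly hidden by the arm. Next is the large tube.

```bash
python3 -m handwheel '[[[-30,12,0],0,0.95],[[-70,27,0],0,0.95],[[-110,42,0],0,0.95],[[-145,56,0],0,0.95],[[-172,66,0],0,0.95]]'
python3 -m handwheel '[[[-40,15,0],0,0.95],[[-80,31,0],0,0.95],[[-120,46,0],0,0.95],[[-150,58,0],0,0.95],[[-172,66,0],0,0.95]]'
python3 -m handwheel '[[[0,0,10],0,0.95],[[0,0,20],0,0.95],[[0,0,20],0,0.95],[[0,0,20],0,0.95]]'
python3 -c 'from h import *;go(.600,-.212,.036,0)
print([(r["position"],r["p"]) for r in nets.tip_of("wrist","tube_large_mid")])'
```

```text
clock: 10.05
tool_pos: [0.5302, -0.0441, 0.151]
orientation: [-0.001, 0.705, 0.709, -0.001]
force: [-0.3, 0.0, -0.2]
finger_gap: 0.945
grasp_force: 0.0
clock: 10.55
tool_pos: [0.5973, -0.2156, 0.1503]
orientation: [-0.001, 0.705, 0.709, -0.001]
force: [-0.1, 0.7, -0.6]
finger_gap: 0.948
grasp_force: 0.0
clock: 10.95
tool_pos: [0.5976, -0.2102, 0.1315]
orientation: [-0.002, 0.703, 0.711, -0.0]
force: [-0.7, -1.1, 0.6]
finger_gap: 0.95
grasp_force: 0.0
t 10.95 shift [-2.  3. 95.] turn 0.01 q7 0.6 pos [ 0.598 -0.21   0.131] gap 0.95 tilt -1.0
[([0.6027, -0.213, 0.027], 0.93), ([0.4819, -0.0907, 0.0261], 0.31)]
```

```bash
python3 -m handwheel '[[[-3,4,30],0,0.95],[[-3,4,60],0,0.95],[[-3,4,80],0,0.95],[[-3,4,92],0,0.95],[[-3,4,95],0,0.95]]'
python3 -m handwheel '[[[0,0,0],0,0.95],[[0,0,0],0,0.4],[[0,0,0],0,0.4],[[0,0,0],0,0.4],[[0,0,0],0,0.4]]' 30
python3 -m handwheel '[[[0,0,0],0,0.4],[[0,0,0],0,0.4],[[0,0,0],0,0.4],[[0,0,0],0,0.4]]' 30
python3 -c 'from h import *;go(.5835,.201,.14,0)'
```

```text
clock: 11.5
tool_pos: [0.6017, -0.2147, 0.0368]
orientation: [-0.001, 0.704, 0.711, -0.0]
force: [-0.5, 0.2, -0.6]
finger_gap: 0.951
grasp_force: 0.0
clock: 12.0
tool_pos: [0.6023, -0.2158, 0.0383]
orientation: [0.0, 0.704, 0.71, 0.0]
force: [-0.1, -0.1, 2.6]
finger_gap: 0.667
grasp_force: 29.5
clock: 12.4
tool_pos: [0.6023, -0.2158, 0.0382]
orientation: [0.0, 0.704, 0.71, 0.0]
force: [-1.1, 0.7, 5.6]
finger_gap: 0.665
grasp_force: 29.5
t 12.4 shift [ 417.  -15. -102.] turn 0.01 q7 0.65 pos [ 0.602 -0.216  0.038] gap 0.67 tilt -1.0
```

```bash
python3 -m handwheel '[[[0,0,-20],0,0.4],[[0,0,-50],0,0.4],[[0,0,-80],0,0.4],[[0,0,-102],0,0.4]]' 30
python3 -m handwheel '[[[25,-1,0],0,0.4],[[55,-2,0],0,0.4],[[85,-3,0],0,0.4],[[115,-4,0],0,0.4],[[138,-5,0],0,0.4]]'
python3 -m handwheel '[[[30,-1,0],0,0.4],[[60,-2,0],0,0.4],[[90,-3,0],0,0.4],[[115,-4,0],0,0.4],[[138,-5,0],0,0.4]]'
python3 -m handwheel '[[[30,-1,0],0,0.4],[[60,-2,0],0,0.4],[[90,-3,0],0,0.4],[[115,-4,0],0,0.4],[[138,-5,0],0,0.4]]'
python3 -m handwheel '[[[0,0,0],0,0.4],[[0,0,0],0,0.4],[[0,0,0],0,0.4]]'
python3 -c 'from h import *;go(.5835,.198,.046,0)'
```

```text
clock: 12.8
tool_pos: [0.6021, -0.2158, 0.1405]
orientation: [0.0, 0.704, 0.71, -0.0]
force: [0.4, -0.7, -1.4]
finger_gap: 0.665
grasp_force: 29.5
clock: 13.3
tool_pos: [0.5951, -0.0749, 0.1384]
orientation: [-0.001, 0.703, 0.711, -0.0]
force: [0.2, 0.4, -2.1]
finger_gap: 0.667
grasp_force: 29.5
clock: 13.8
tool_pos: [0.5887, 0.0621, 0.1385]
orientation: [-0.001, 0.704, 0.711, -0.001]
force: [0.7, 0.1, -2.4]
finger_gap: 0.665
grasp_force: 29.5
clock: 14.3
tool_pos: [0.5823, 0.1999, 0.1384]
orientation: [-0.001, 0.703, 0.711, -0.001]
force: [-0.3, -0.2, -1.8]
finger_gap: 0.663
grasp_force: 29.5
clock: 14.6
tool_pos: [0.5833, 0.1959, 0.1393]
orientation: [0.001, 0.705, 0.709, -0.001]
force: [0.3, -0.5, -1.7]
finger_gap: 0.667
grasp_force: 29.5
t 14.6 shift [ 2.  0. 93.] turn 0.01 q7 -0.03 pos [0.583 0.196 0.139] gap 0.67 tilt -1.0
```

```bash
python3 -m handwheel '[[[2,0,35],0,0.4],[[2,0,65],0,0.4],[[2,0,85],0,0.4],[[2,0,92],0,0.4],[[2,0,94],0,0.4]]' 30
python3 -m handwheel '[[[0,0,0],0,0.4],[[0,0,0],0,0.4]]'
python3 -m handwheel '[[[0,0,0],0,0.85],[[0,0,0],0,0.85],[[0,0,0],0,0.85],[[0,0,0],0,0.85],[[0,0,0],0,0.85]]'
python3 -m handwheel '[[[0,0,-20],0,0.85],[[0,0,-55],0,0.85],[[0,0,-90],0,0.85],[[0,0,-110],0,0.85],[[0,0,-110],0,0.85]]'
python3 -c 'from h import *;go(.472,-.2185,.13,0)'
```

```text
clock: 15.1
tool_pos: [0.5835, 0.1985, 0.0455]
orientation: [0.0, 0.705, 0.71, -0.001]
force: [-0.9, 0.4, -1.7]
finger_gap: 0.663
grasp_force: 29.5
clock: 15.3
tool_pos: [0.5843, 0.2, 0.0469]
orientation: [0.001, 0.704, 0.71, 0.001]
force: [0.4, 0.4, -1.5]
finger_gap: 0.661
grasp_force: 29.5
clock: 15.8
tool_pos: [0.5834, 0.2002, 0.0458]
orientation: [0.0, 0.704, 0.71, 0.0]
force: [0.9, 0.3, -0.9]
finger_gap: 0.852
grasp_force: 0.0
clock: 16.3
tool_pos: [0.5854, 0.2004, 0.1591]
orientation: [0.002, 0.704, 0.71, 0.003]
force: [0.4, 0.0, -0.3]
finger_gap: 0.854
grasp_force: 0.0
t 16.3 shift [-418. -117.   27.] turn 0.01 q7 -0.04 pos [0.585 0.2   0.159] gap 0.85 tilt -1.0
```

```bash
python3 -m handwheel '[[[-30,-8,0],0,0.8],[[-60,-17,0],0,0.8],[[-90,-25,0],0,0.8],[[-120,-34,0],0,0.8],[[-139,-39,0],0,0.8]]'
python3 -m handwheel '[[[-30,-8,0],0,0.8],[[-60,-17,0],0,0.8],[[-90,-25,0],0,0.8],[[-120,-34,0],0,0.8],[[-139,-39,0],0,0.8]]'
python3 -m handwheel '[[[-30,-8,0],0,0.8],[[-60,-17,8],0,0.8],[[-90,-25,16],0,0.8],[[-120,-34,24],0,0.8],[[-139,-39,27],0,0.8]]'
python3 -m handwheel '[[[0,0,0],0,0.8],[[0,0,0],0,0.8],[[0,0,0],0,0.8]]'
python3 -c 'from h import *;go(.472,-.2185,.036,0)
print([(r["position"],r["p"]) for r in nets.tip_of("wrist","tube_small_mid")])'
```

```text
clock: 16.8
tool_pos: [0.5438, 0.058, 0.1544]
orientation: [-0.001, 0.705, 0.709, -0.002]
force: [0.9, -0.5, -0.4]
finger_gap: 0.799
grasp_force: 0.0
clock: 17.3
tool_pos: [0.506, -0.0811, 0.1545]
orientation: [-0.001, 0.705, 0.709, -0.001]
force: [0.3, -0.3, 0.4]
finger_gap: 0.798
grasp_force: 0.0
clock: 17.8
tool_pos: [0.4678, -0.22, 0.1268]
orientation: [-0.001, 0.705, 0.709, -0.001]
force: [0.5, -0.3, -0.2]
finger_gap: 0.802
grasp_force: 0.0
clock: 18.1
tool_pos: [0.4706, -0.2158, 0.1282]
orientation: [-0.001, 0.703, 0.711, 0.0]
force: [0.7, 0.8, 0.7]
finger_gap: 0.797
grasp_force: 0.0
t 18.1 shift [-3.  1. 92.] turn 0.01 q7 0.74 pos [ 0.471 -0.216  0.128] gap 0.8 tilt -1.0
[([0.6009, -0.3415, 0.0257], 0.62)]
```

```bash
python3 -m handwheel '[[[-1,1,30],0,0.8],[[-1,1,60],0,0.8],[[-1,1,80],0,0.8],[[-1,1,90],0,0.8],[[-1,1,91],0,0.8]]'
python3 -m handwheel '[[[0,0,0],0,0.8],[[0,0,0],0,0.15],[[0,0,0],0,0.15],[[0,0,0],0,0.15],[[0,0,0],0,0.15]]' 30
python3 -m handwheel '[[[0,0,0],0,0.15],[[0,0,0],0,0.15],[[0,0,0],0,0.15],[[0,0,0],0,0.15],[[0,0,0],0,0.15]]' 30
python3 -c 'from h import *;go(.5605,.105,.14,0)'
```

```text
clock: 18.65
tool_pos: [0.471, -0.2176, 0.0368]
orientation: [-0.001, 0.703, 0.711, -0.0]
force: [0.6, -0.2, -1.0]
finger_gap: 0.801
grasp_force: 0.0
clock: 19.15
tool_pos: [0.4713, -0.219, 0.0381]
orientation: [0.0, 0.704, 0.71, 0.0]
force: [0.4, -0.4, -0.4]
finger_gap: 0.503
grasp_force: 0.0
clock: 19.65
tool_pos: [0.4713, -0.2189, 0.0379]
orientation: [0.0, 0.704, 0.71, 0.0]
force: [0.5, 0.5, 3.6]
finger_gap: 0.393
grasp_force: 30.0
t 19.65 shift [ 323.   92. -102.] turn 0.01 q7 0.81 pos [ 0.471 -0.219  0.038] gap 0.39 tilt -1.0
```

The gap is 36.6 mm where 38 was expected, so the grip may be off-centre. I'll look.

Run:
```python
from h import *
print(readout.observe()["finger_gap"])
a=optics.get_image("wrist")["image"]; b=optics.get_image("side")["image"][270:430,250:450]
print([(r["position"],r["p"]) for r in nets.tip_of("side","tube_small_mid")])
cv2.imwrite("pics/s1.png",np.hstack([cv2.resize(a,(400,300)),cv2.resize(b,(375,300))]))
```

```text
0.3930707531816289
[([0.4748, -0.2168, 0.0262], 0.62)]
```

View pics/s1.png

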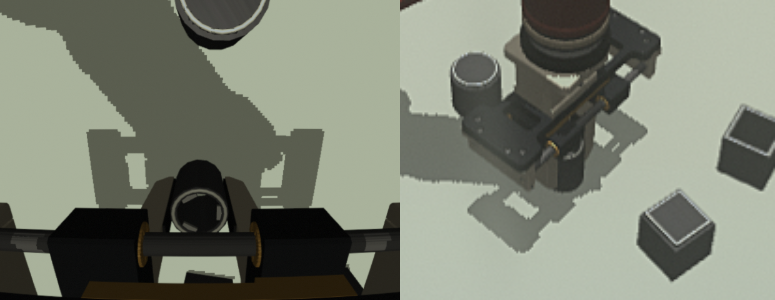

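Run:
```python
from h import *
d=optics.get_image("wrist");T=d["T_tool_cam"];C=np.linalg.inv(T);print(d["K"][0],d["K"][1],d["D"])
for dx in(-.005,0,.005,.01):
    p,_=cv2.projectPoints(np.array([[dx,0,-.012]]),cv2.Rodrigues(C[:3,:3])[0],C[:3,3],d["K"],d["D"]);print(dx,p.ravel())
print([(r["position"],r["p"]) for r in nets.tip_of("wrist","tube_small_mid")])
```

```text
[378.43315602   0.         318.67124664] [  0.         378.43315602 237.94288704] [-0.06573824  0.          0.          0.          0.        ]
-0.005 [314.39282642 350.69601251]
0 [314.32980431 339.80688331]
0.005 [314.26589378 328.66304339]
0.01 [314.20110107 317.25971519]
[([0.4702, -0.2216, 0.0235], 0.62)]
```

It's centred within about 2 mm: ring top at row 336, against 340 predicted. Carrying on.

```bash
python3 -m handwheel '[[[0,0,-20],0,0.15],[[0,0,-50],0,0.15],[[0,0,-80],0,0.15],[[0,0,-102],0,0.15]]' 30
python3 -m handwheel '[[[25,7,0],0,0.15],[[50,14,0],0,0.15],[[75,21,0],0,0.15],[[95,27,0],0,0.15],[[107,30,0],0,0.15]]'
python3 -m handwheel '[[[25,7,0],0,0.15],[[50,14,0],0,0.15],[[75,21,0],0,0.15],[[95,27,0],0,0.15],[[107,31,0],0,0.15]]'
python3 -m handwheel '[[[25,7,0],0,0.15],[[50,14,0],0,0.15],[[75,21,0],0,0.15],[[95,27,0],0,0.15],[[107,31,0],0,0.15]]'
python3 -m handwheel '[[[0,0,0],0,0.15],[[0,0,0],0,0.15],[[0,0,0],0,0.15]]'
python3 -c 'from h import *;go(.5605,.105,.0455,0)'
```

```text
clock: 20.3
tool_pos: [0.4706, -0.2189, 0.1406]
orientation: [-0.0, 0.704, 0.71, -0.0]
force: [0.3, 0.1, -1.3]
finger_gap: 0.39
grasp_force: 30.0
clock: 20.8
tool_pos: [0.4998, -0.1092, 0.1389]
orientation: [-0.001, 0.703, 0.711, -0.0]
force: [0.0, -0.2, -0.5]
finger_gap: 0.388
grasp_force: 30.0
clock: 21.3
tool_pos: [0.5299, -0.0027, 0.1391]
orientation: [-0.001, 0.703, 0.711, -0.0]
force: [0.7, -0.7, -1.1]
finger_gap: 0.389
grasp_force: 30.0
clock: 21.8
tool_pos: [0.5601, 0.1041, 0.1392]
orientation: [-0.0, 0.703, 0.711, -0.0]
force: [0.4, 0.4, -1.2]
finger_gap: 0.39
grasp_force: 30.0
clock: 22.1
tool_pos: [0.5599, 0.1007, 0.1397]
orientation: [0.0, 0.705, 0.709, -0.001]
force: [0.3, -0.2, -0.8]
finger_gap: 0.389
grasp_force: 30.0
t 22.1 shift [ 4.  1. 94.] turn 0.01 q7 0.14 pos [0.56  0.101 0.14 ] gap 0.39 tilt -1.0
```

```bash
python3 -m handwheel '[[[2,1,35],0,0.15],[[2,1,65],0,0.15],[[2,1,85],0,0.15],[[2,1,92],0,0.15],[[2,1,95],0,0.15]]' 30
python3 -m handwheel '[[[0,0,0],0,0.15],[[0,0,0],0,0.15],[[0,0,0],0,0.15]]'
python3 -m handwheel '[[[0,0,0],0,0.6],[[0,0,0],0,0.6],[[0,0,0],0,0.6],[[0,0,0],0,0.6],[[0,0,0],0,0.6]]'
python3 -m handwheel '[[[0,0,-20],0,0.6],[[0,0,-55],0,0.8],[[0,0,-90],0,0.8],[[0,0,-110],0,0.8],[[0,0,-110],0,0.8]]'
python3 -c 'from h import *;go(.5995,-.341,.13,.185)'
```

```text
clock: 22.6
tool_pos: [0.56, 0.1033, 0.0448]
orientation: [-0.001, 0.705, 0.71, -0.002]
force: [-5.6, -1.8, 14.9]
finger_gap: 0.387
grasp_force: 30.0
clock: 22.9
tool_pos: [0.562, 0.105, 0.0455]
orientation: [0.001, 0.704, 0.71, 0.001]
force: [0.1, -0.0, -1.3]
finger_gap: 0.386
grasp_force: 30.0
clock: 23.4
tool_pos: [0.5612, 0.105, 0.0447]
orientation: [0.0, 0.704, 0.71, -0.0]
force: [-0.4, -0.3, 0.6]
finger_gap: 0.597
grasp_force: 0.0
clock: 23.9
tool_pos: [0.5632, 0.105, 0.1577]
orientation: [0.002, 0.704, 0.71, 0.003]
force: [0.2, -0.2, -0.5]
finger_gap: 0.796
grasp_force: 0.0
t 23.9 shift [-446.   32.   27.] turn -0.18 q7 0.13 pos [0.563 0.105 0.158] gap 0.8 tilt -1.0
```

```bash
python3 -m handwheel '[[[-35,3,0],0,0.8],[[-70,5,0],0,0.8],[[-105,8,0],0,0.8],[[-135,10,0],0,0.8],[[-148,11,0],0,0.8]]'
python3 -m handwheel '[[[-35,3,0],0,0.8],[[-70,5,0],0,0.8],[[-105,8,0],0,0.8],[[-135,10,0],0,0.8],[[-148,11,0],0,0.8]]'
python3 -m handwheel '[[[-35,3,0],0,0.8],[[-70,5,0],0,0.8],[[-105,8,0],0,0.8],[[-135,10,0],0,0.8],[[-148,11,0],0,0.8]]'
python3 -m handwheel '[[[0,0,5],-0.1,0.8],[[0,0,10],-0.18,0.8],[[0,0,10],-0.18,0.8],[[0,0,10],-0.18,0.8],[[0,0,10],-0.18,0.8]]'
python3 - <<'E'
from h import *
go(.5995,-.341,.036,.185)
s=readout.observe();d=optics.get_image("wrist")
print([(r["position"],r["p"]) for r in nets.tip_of("wrist","hood_square_mid")])
t=optics.get_image("top")
a=cv2.resize(d["image"],(480,360)); b=cv2.resize(rect(t,.40,.66,.03,.30,.057),(318,306))
cv2.imwrite("pics/w2.png",np.hstack([a,cv2.copyMakeBorder(b,0,54,0,0,0)]))
E
```

```text
clock: 24.4
tool_pos: [0.5726, -0.047, 0.1537]
orientation: [0.0, 0.706, 0.708, -0.001]
force: [-0.5, -0.3, 0.5]
finger_gap: 0.801
grasp_force: 0.0
clock: 24.9
tool_pos: [0.5851, -0.1935, 0.1539]
orientation: [-0.0, 0.705, 0.709, -0.001]
force: [0.2, -0.2, 0.3]
finger_gap: 0.8
grasp_force: 0.0
clock: 25.4
tool_pos: [0.5976, -0.3404, 0.1538]
orientation: [-0.0, 0.705, 0.71, -0.001]
force: [-0.3, 0.4, 0.2]
finger_gap: 0.802
grasp_force: 0.0
clock: 25.9
tool_pos: [0.5987, -0.3375, 0.1448]
orientation: [-0.0, 0.637, 0.771, 0.0]
force: [-0.0, -0.1, 0.1]
finger_gap: 0.801
grasp_force: 0.0
t 25.9 shift [ -4.   0. 109.] turn 0.0 q7 0.91 pos [ 0.599 -0.338  0.145] gap 0.8 tilt -1.0
[([0.5972, -0.3365, 0.0251], 0.66)]
```

View pics/w2.png

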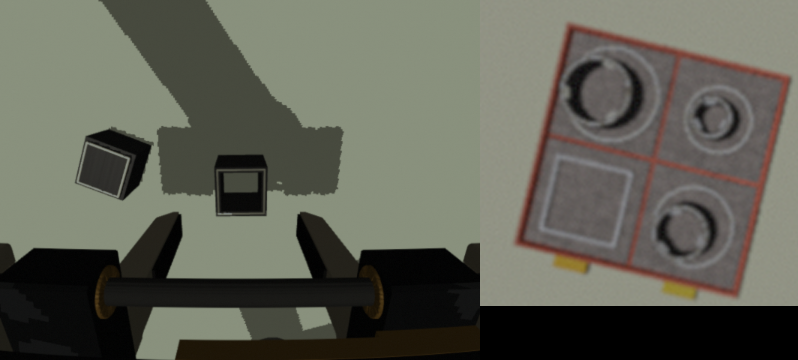

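The hood is square to the fingers at (241,190) in the wrist view. At right, all three tubes have their rims centred in their bays: large (598,90), medium (683,231), small (712,116).

```bash
python3 -m handwheel '[[[-1,0,35],0,0.8],[[-1,0,70],0,0.8],[[-1,0,92],0,0.8],[[-1,0,103],0,0.8],[[-1,0,107],0,0.8]]'
python3 -m handwheel '[[[0,0,0],0,0.8],[[0,0,0],0,0.25],[[0,0,0],0,0.25],[[0,0,0],0,0.25],[[0,0,0],0,0.25]]' 30
python3 -m handwheel '[[[0,0,0],0,0.25],[[0,0,0],0,0.25],[[0,0,0],0,0.25],[[0,0,0],0,0.25],[[0,0,0],0,0.25]]' 30
python3 -m handwheel '[[[0,0,-20],0,0.25],[[0,0,-50],0,0.25],[[0,0,-80],0,0.25],[[0,0,-102],0,0.25],[[0,0,-102],0,0.25]]' 30
python3 -c 'from h import *;go(.4875,.223,.14,-.227)'
```

```text
clock: 26.55
tool_pos: [0.598, -0.3394, 0.0366]
orientation: [-0.001, 0.637, 0.771, -0.0]
force: [-0.9, -1.2, 0.2]
finger_gap: 0.799
grasp_force: 0.0
clock: 27.05
tool_pos: [0.5992, -0.3399, 0.0385]
orientation: [0.001, 0.637, 0.771, 0.0]
force: [1.3, 0.0, 0.6]
finger_gap: 0.504
grasp_force: 0.7
clock: 27.55
tool_pos: [0.5993, -0.3399, 0.0385]
orientation: [0.001, 0.637, 0.771, 0.0]
force: [1.6, 0.7, 5.7]
finger_gap: 0.49
grasp_force: 30.0
clock: 28.05
tool_pos: [0.5985, -0.3409, 0.1416]
orientation: [0.002, 0.637, 0.771, -0.0]
force: [-0.3, 0.4, -1.2]
finger_gap: 0.497
grasp_force: 30.0
t 28.05 shift [575.  -3.  -0.] turn 0.42 q7 0.91 pos [ 0.598 -0.341  0.142] gap 0.5 tilt -1.0
```

```bash
python3 -m handwheel '[[[25,0,0],0,0.25],[[60,0,0],0,0.25],[[95,0,0],0,0.25],[[125,0,0],0,0.25],[[143,0,0],0,0.25]]' 30
python3 -m handwheel '[[[30,0,0],0,0.25],[[65,0,0],0,0.25],[[95,0,0],0,0.25],[[125,0,0],0,0.25],[[143,0,0],0,0.25]]'
python3 -m handwheel '[[[30,0,0],0,0.25],[[65,0,0],0,0.25],[[95,0,0],0,0.25],[[125,0,0],0,0.25],[[143,0,0],0,0.25]]'
python3 -m handwheel '[[[30,-1,0],0,0.25],[[65,-2,0],0,0.25],[[95,-3,0],0,0.25],[[125,-3,0],0,0.25],[[143,-3,0],0,0.25]]'
python3 -m handwheel '[[[0,0,0],0.1,0.25],[[0,0,0],0.2,0.25],[[0,0,0],0.3,0.25],[[0,0,0],0.42,0.25],[[0,0,0],0.42,0.25]]'
python3 -m handwheel '[[[0,0,0],0,0.25],[[0,0,0],0,0.25]]'
python3 -c 'from h import *;go(.4875,.223,.0455,-.227)'
```

```text
clock: 28.55
tool_pos: [0.5693, -0.1951, 0.1369]
orientation: [-0.004, 0.636, 0.772, -0.001]
force: [0.4, 0.5, -2.6]
finger_gap: 0.495
grasp_force: 30.0
clock: 29.05
tool_pos: [0.543, -0.0563, 0.1381]
orientation: [-0.002, 0.636, 0.771, -0.001]
force: [0.0, 0.6, -2.0]
finger_gap: 0.495
grasp_force: 30.0
clock: 29.55
tool_pos: [0.5163, 0.0838, 0.1382]
orientation: [-0.001, 0.636, 0.771, -0.001]
force: [-0.2, 0.2, -2.2]
finger_gap: 0.495
grasp_force: 30.0
clock: 30.05
tool_pos: [0.4865, 0.2236, 0.1381]
orientation: [-0.001, 0.636, 0.771, -0.001]
force: [0.5, -0.5, -3.1]
finger_gap: 0.496
grasp_force: 30.0
clock: 30.55
tool_pos: [0.4874, 0.2206, 0.1384]
orientation: [0.001, 0.784, 0.621, -0.002]
force: [-0.3, -0.6, -2.2]
finger_gap: 0.492
grasp_force: 30.0
clock: 30.75
tool_pos: [0.4878, 0.2211, 0.1392]
orientation: [0.0, 0.783, 0.621, -0.001]
force: [0.1, 0.8, -2.0]
finger_gap: 0.492
grasp_force: 30.0
t 30.75 shift [ 2. -1. 94.] turn -0.0 q7 -0.25 pos [0.488 0.221 0.139] gap 0.49 tilt -1.0
```

```bash
python3 -m handwheel '[[[1,-1,35],0,0.25],[[1,-1,65],0,0.25],[[1,-1,85],0,0.25],[[1,-1,92],0,0.25],[[1,-1,94],0,0.25]]' 30
python3 -m handwheel '[[[0,0,0],0,0.25],[[0,0,0],0,0.25],[[0,0,0],0,0.25]]'
python3 -m handwheel '[[[0,0,0],0,0.66],[[0,0,0],0,0.66],[[0,0,0],0,0.66],[[0,0,0],0,0.66],[[0,0,0],0,0.66]]'
python3 -m handwheel '[[[0,0,-20],0,0.66],[[0,0,-55],0,0.66],[[0,0,-90],0,0.66],[[0,0,-120],0,0.66],[[0,0,-120],0,0.66]]'
python3 -m handwheel '[[[-40,0,0],0,0.66],[[-80,0,0],0,0.66],[[-120,0,0],0,0.66],[[-160,0,0],0,0.66],[[-190,0,0],0,0.66]]'
python3 -m handwheel '[[[-40,0,0],0,0.66],[[-80,0,0],0,0.66],[[-100,0,0],0,0.66],[[-100,0,0],0,0.66],[[-100,0,0],0,0.66]]'
python3 - <<'E'
from h import *
t=optics.get_image("top"); print(readout.observe()["tool_pos"])
for n in "tube_large_mid tube_medium_mid tube_small_mid hood_square_mid canister_round_mid box_square_mid".split():
    print(n,[(np.round(r["position"],3),round(r["p"],2)) for c in("top","side") for r in nets.tip_of(c,n)])
s=optics.get_image("side")["image"][180:320,130:330]
b=cv2.resize(rect(t,.40,.66,.03,.30,.057),(397,382)); s=cv2.resize(s,(400,280))
cv2.imwrite("pics/end.png",np.hstack([cv2.copyMakeBorder(s,0,102,0,0,0),b]))
E
```

```text
clock: 31.25
tool_pos: [0.4872, 0.2225, 0.0454]
orientation: [-0.0, 0.784, 0.621, -0.0]
force: [0.7, 0.5, -1.7]
finger_gap: 0.493
grasp_force: 30.0
clock: 31.55
tool_pos: [0.4878, 0.223, 0.0465]
orientation: [0.0, 0.784, 0.621, 0.001]
force: [0.5, 0.2, -2.6]
finger_gap: 0.491
grasp_force: 30.0
clock: 32.05
tool_pos: [0.4873, 0.2228, 0.0457]
orientation: [0.0, 0.784, 0.621, 0.0]
force: [-0.1, -0.5, -0.7]
finger_gap: 0.657
grasp_force: 0.0
clock: 32.55
tool_pos: [0.4898, 0.2232, 0.1696]
orientation: [0.001, 0.784, 0.621, 0.004]
force: [0.4, 0.2, 0.7]
finger_gap: 0.66
grasp_force: 0.0
clock: 33.05
tool_pos: [0.4422, 0.0353, 0.1651]
orientation: [-0.0, 0.785, 0.62, -0.001]
force: [-0.1, -1.3, 0.0]
finger_gap: 0.659
grasp_force: 0.0
clock: 33.55
tool_pos: [0.4205, -0.0591, 0.1652]
orientation: [-0.001, 0.784, 0.621, -0.0]
force: [0.1, -0.4, -0.7]
finger_gap: 0.656
grasp_force: 0.0
[ 0.42078687 -0.05835533  0.16515624]
tube_large_mid [(array([0.583, 0.204, 0.031]), 0.59), (array([0.564, 0.099, 0.036]), 0.48), (array([0.583, 0.2  , 0.032]), 0.89)]
tube_medium_mid [(array([0.462, 0.134, 0.029]), 0.7), (array([0.462, 0.127, 0.035]), 0.8)]
tube_small_mid [(array([0.561, 0.101, 0.034]), 0.86), (array([ 0.475, -0.217,  0.026]), 0.62)]
hood_square_mid [(array([0.488, 0.222, 0.036]), 0.89), (array([ 0.603, -0.337,  0.027]), 0.58)]
canister_round_mid [(array([ 0.483, -0.097,  0.025]), 0.57), (array([ 0.483, -0.095,  0.027]), 0.81), (array([0.489, 0.224, 0.01 ]), 0.25)]
box_square_mid [(array([ 0.477, -0.343,  0.026]), 0.96), (array([ 0.48 , -0.339,  0.026]), 0.85)]
```

View pics/end.png

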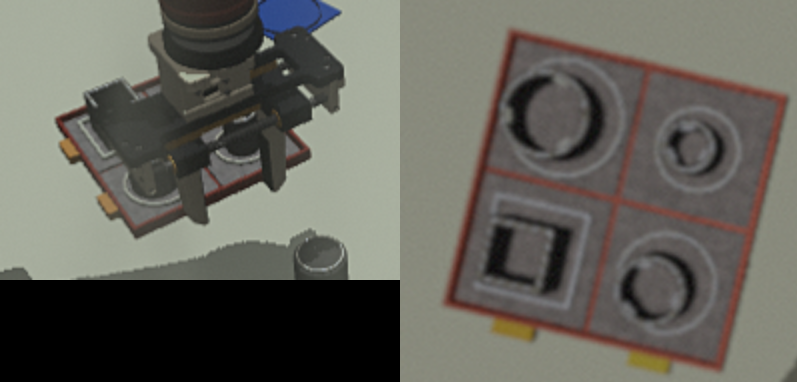

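The top view shows the hood (528,253) and the three tubes standing flat inside their matching borders. The canister and box haven't moved, and the gripper touches nothing, so I'm handing in.

```bash
python3 -m handwheel '[[[0,0,0],0,0.66],[[0,0,0],0,0.66],[[0,0,0],0,0.66]]'; python3 -c 'from cell import workorder;print(workorder.sign_off())'
```

```text
clock: 34.55
tool_pos: [0.4208, -0.0596, 0.1657]
orientation: [0.0, 0.784, 0.621, -0.0]
force: [-0.3, 0.4, 1.4]
finger_gap: 0.665
grasp_force: 0.0
the job is handed in; nothing more can be done
None
```

I packed the three tubes and the hood into their matching bays, left the canister and box where they stood, and handed the job in at about 34.6 s; the sign-off returned no verdict.

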